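Clamp a brass blank with the lever bolt

ROBOT

A 6-joint arm with a two-finger parallel gripper is mounted at the origin on the work surface. World frame = base frame: x ahead of the robot, y to its left, z up, the work surface at z = 0. Lengths are in m, angles in degrees, forces in N, time in s.
With the tool pointing down it reaches from about 0.4 to 0.925 m from the base axis. Payload 12.5 kg.
Tool frame: the origin (TCP) lies midway between the tips of the shut fingers; the grasp point (between the pads) lies manip.hold_point_z behind it (manip.hold_point_z is the distance from the TCP to the grasp point, in m); z points along the fingers, y is the line along which they close (so a half turn about z gives the same grasp; the last joint's range is limited). The gripper opens to 95 mm and grips with 3 to 60 N. Pads are 20 mm wide; open, the fingers measure 119 mm over their backs; the gripper's body (75 mm by 180 mm) begins 59 mm behind the grasp point.
Start: joints at [-81.509, 28.126, 89.318, -0, 62.55, -6.05], TCP at [0.157, -0.605, 0.215] pointing down, gripper open.
Joint ranges: [-177.58, 177.58], [-47.91, 125.51], [2.72, 160], [-65.01, 245.01], [3.68, 167.84], [-153.87, 153.87]. Speed limits (degrees/s): [127.2, 127.2, 159.86, 180, 180, 180].

INTERFACE

Orientations are given as [roll, pitch, yaw] about the fixed x, y, z axes, in that order (R = Rz(yaw) Ry(pitch) Rx(roll)).
In Python, from station import manip gives the robot as it stands. The module is installed in compiled form; this text tells all that it offers.
- The arm moves only by the tool carry_out, never from a script. Its argument "rows" is a list of rows, each an object with "travel": the shift along the tool's x, y, z in cm, a list of three; "turn": the turn, a rotation vector about the tool's x, y, z in degrees, a list of three. In form: [{"travel": [dx, dy, dz], "turn": [ax, ay, az]}, ...]. A call has exactly 5 rows; each row shifts and turns the commanded pose from where the row before left it, along the tool's axes as they then stand; what a row does not reach is not made up. A row lasts 1/8 s, in which the tool goes at most 62.5 mm and 10.7 degrees, less where a joint would pass 70% of its speed; a pose out of reach is approached as far as the arm can. A call is refused whole if a number of a shift passes 6.25 or a number of a turn 10.7, either way. A call with a gripper value outside its range is refused whole. "fingers" is the opening in per cent of the stroke, from 0 (shut) to 100 (fully open), set as the call begins (left out, the last holds). The fingers move at their own pace and stop on an object; "squeeze" is the grip in N (left out, the last holds). Time passes only in rows, so rows that do not move let the fingers close, or fill a call up. It gives the time, the measured TCP pose, the force, the opening and the grip force at its end, in the units of the state.
- manip.sense(): the state, without advancing time (a new reading comes with each control period).
- manip.get_image(name): name is "side" or "top" or "wrist"; returns a dict with "color" (420x560x3 uint8, red, green, blue), "mtx" (3x3 intrinsics, pixels), "k1" (the pictures are not rectified: a ray, as slopes to the right and down, at radius r is drawn at 1 + k1 r^2 times it, then the intrinsics apply), "R" (3x3) and "t" (3): a world point X has camera coordinates R X + t; the wrist camera has in their place "hand_eye" (4x4, takes a point from camera to tool coordinates, whose origin is the TCP and whose axes are the flange's). Camera axes: x right, y down, z forward; pixel columns grow to the right and rows downward; lengths in m; the calibration is good to about 2 mm. A picture is of the moment at which its call begins: read the wrist's pose just before it. There is no depth.
- manip.hand_in(): hands the job in; it is judged then, once.
The state is a dict: "clock": time; "joint_pos": joint angles; "dq": joint speeds; "tau": joint torques, N m; "tool_pos": TCP position; "orientation": TCP orientation; "force": force on the tool from outside, world axes, zero at the start; "ft_torque": the same for the moment, N m; "finger_gap": finger opening in m; "gripper_force": force on a finger pad.
Only numpy, scipy, OpenCV 4.12 (cv2) and the standard library are available. Lean on these libraries where they do the work, as an engineer would, in place of code of your own. Each camera call takes 0.05 s, during which the arm holds its last target. There are 200 camera calls.

TASK

Clamp the brass blank for engraving: with its lever standing open, screw the clamp bolt down clockwise until its foot is snug on the blank - finger-tight, not forced, so that the blank is not marked - and let go; then fold the lever over, away from its red face, until it lies fully closed. Leave the other tools alone.

Things in the scene. Friction and masses are not known exactly. Their poses are not given: they have to be found in the camera images.
- clamp: small green C-frame hold-down clamp fixed to the bench: dark steel base 150 x 110 x 16 mm, green column near its -x end, arm reaching to +x with its top 95 mm above the bench; origin at the centre of the base's underside. The upright clamp bolt runs through a round boss (radius 19 mm) at the arm's end, at x = +10 mm, y = 0 of this frame
- bolt_head (a point): on the bolt axis, top face of the steel bolt head (32 mm across). Fast right-hand thread: turned clockwise seen from above it sinks 3.5 mm per rad. Its copper foot starts 2 to 8 mm above the blank (not known exactly) and turns with it; 1.0 to 2.8 rad in all to snug, the first 0.55 rad always free, so regrip as needed. Friction holds the bolt where it is left
- boss (a point): top of the boss on the bolt axis, fixed, 95 mm above the bench. What is felt: the bolt turns free at about 0.12 N m (stiff thread; paused, less or nothing is felt); once the foot meets the blank, torque climbs by about 0.3 N m per rad. Snug is 0.13 N m above the free-turning reading (0.08 to 0.2 will do), about 25 N on the foot; twice that is forcing it
- lever (a joint): fold angle of the bolt's lever: 0 = open, standing straight up along the bolt axis; 1.55 = fully closed, lying level (end stop). It stays upright by itself while the bolt is turned. Closing drives a cam that presses the foot down 1 mm more (adds about 20 N on the blank); it takes 2 to 4 N at the tip, and stays closed
- lever_root (a point): the lever's hinge pin, on the bolt axis, 128 to 131 mm above the bench at the start, sinking with the bolt. Axes are the lever's: z along the lever from pin to tip, y along the pin, x (when open) level, pointing the way the lever folds
- lever_tip (a point): middle of the lever's tip, 72 mm from the pin; axes as lever_root. The lever is a dark steel blade 20 mm wide (y) and 12 mm thick (x), free to grip from 16 to 72 mm from the pin, on either pair of faces. A red strip marks its back (-x) face, the one to push for folding
- blank: brass plate 70 x 60 x 6 mm lying loose in a shallow aluminium nest under the bolt, with about 1.5 mm play all round; origin in the centre of its underside
- mallet: wooden mallet lying on the bench, 260 mm long along x, handle to -x, head 48 x 90 x 48 mm; origin on the underside. Bystander
- file: flat file with wooden handle, 270 mm long along x, 18 mm high; origin on the underside. Bystander
- tray: blue open plastic tray 100 x 130 x 35 mm; origin in the centre of its underside. Bystander
- jar: amber glass jar, 56 mm across, 70 mm high; origin in the centre of its underside. Bystander
Mind the look-alikes: they are no part of the job. There is more than one size of the blank; the one meant has the size given above.

How it is judged:
By the outcome, as a careful person would: the job done as asked, in the order asked, and still so for the second after the job is handed in, with the robot touching nothing.
It also fails if it takes over 64 s, if anything falls off the work surface, if the arm or the gripper's body presses on something with over 40 N, if the wrist force passes 120 N, or if a joint passes its speed limit or range.

## Working session

There is one attempt and no reset: what is moved stays moved. The work goes in short steps, Python scripts to look and compute and a tool call to move; the robot and the scene stay as the last step left them, time stands still between calls to the robot, and variables do not carry over. Pictures are saved under pics/ and viewed, at most 10 in all, crops included, and the job is handed in when it is done.

Besides the shell and the picture viewer there is one more tool, called after "Request:" as name(argument=value, ...) on one line, values as JSON. carry_out: Moves the arm, as the interface text tells. Its arguments: {"type":"object","properties":{"rows":{"type":"array"},"fingers":{"type":"number"},"squeeze":{"type":"number"}},"required":["rows"]}

```bash
mkdir -p pics; python3 - <<'E'
from station import manip
import cv2, numpy as np
s=manip.sense(); print(s, manip.hold_point_z)
a=[]
for n in("side","top"):
    im=manip.get_image(n); a.append(im)
    cv2.imwrite(f"pics/{n}0.png",im["color"][:,:,::-1])
    print(n,im["mtx"].tolist(),im["k1"],im["R"].tolist(),im["t"].tolist())
E
```

```text
{'clock': 0.0, 'joint_pos': array([-8.15100814e+01,  2.81630412e+01,  8.93483202e+01, -5.88800175e-04,
        6.25500003e+01, -6.05014615e+00]), 'dq': array([-0.04758767,  0.07379812,  0.01132155, -0.03262836,  0.02116857,
       -0.02834943]), 'tau': array([-2.19605492e-03, -6.12654305e+01, -2.58188635e+01,  6.91383239e-02,
        4.80959541e-02, -8.72404007e-05]), 'tool_pos': array([ 0.15689874, -0.60474594,  0.2140846 ]), 'orientation': array([-1.79938925e+02, -5.94813950e-03,  1.45403333e+01]), 'force': array([-0.23890601,  0.06775345, -0.38518498]), 'ft_torque': array([0.02810983, 0.00592603, 0.04164943]), 'gripper_force': 0.0, 'finger_gap': 0.09492832202191996} 0.0188
side [[475.57412213488084, 0.0, 279.4932519553609], [0.0, 475.57412213488084, 212.68007449124437], [0.0, 0.0, 1.0]] -0.09369724688512263 [[-0.988411229227516, -0.1506084824400154, -0.018982280001793386], [-0.0857123185903466, 0.6569223711349682, -0.7490703550029714], [0.12528623379612713, -0.7387625351352939, -0.6622184505898757]] [0.5474406944912725, 0.14015396694567278, 1.1948151996552128]
top [[490.17741656230965, 0.0, 277.3248822893938], [0.0, 490.17741656230965, 210.82854265673808], [0.0, 0.0, 1.0]] -0.020481254804008194 [[0.002176536383160759, -0.9996439508805778, -0.0265938744308191], [-0.9987206074918471, -0.0008294222005160451, -0.05056145003784182], [0.05052139012822846, 0.026669899262702287, -0.998366819166597]] [0.015379633405923755, 0.5649365625395174, 1.2973582947401106]
```

View pics/side0.png

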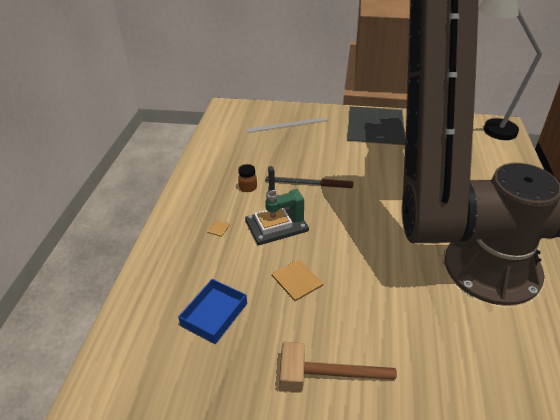

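View pics/top0.png

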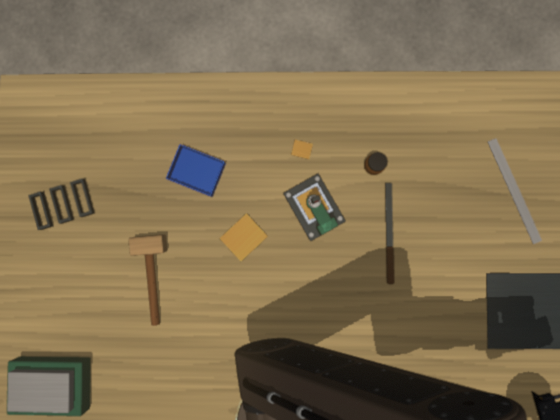

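Side view: clamp at about (277,215), lever tip (271,170). Top view: clamp at (314,207). Possible blanks in the top view are the small plate (302,149), the large plate (243,237) and the plate in the nest under the bolt (313,203). I choose the nested one. There is only one clamp and lever. Next, a close crop to check.

```bash
python3 - <<'E'
import cv2, numpy as np
a=cv2.imread("pics/side0.png")[155:245,235:315]; b=cv2.imread("pics/top0.png")[165:250,275:355]
f=lambda q:cv2.resize(q,(400,int(q.shape[0]*5)),interpolation=cv2.INTER_CUBIC)
a,b=f(a),f(b); b=cv2.copyMakeBorder(b,0,a.shape[0]-b.shape[0],0,0,cv2.BORDER_CONSTANT)
cv2.imwrite("pics/crop0.png",np.hstack([a,b]))
E
```

```text
(no output)
```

View pics/crop0.png

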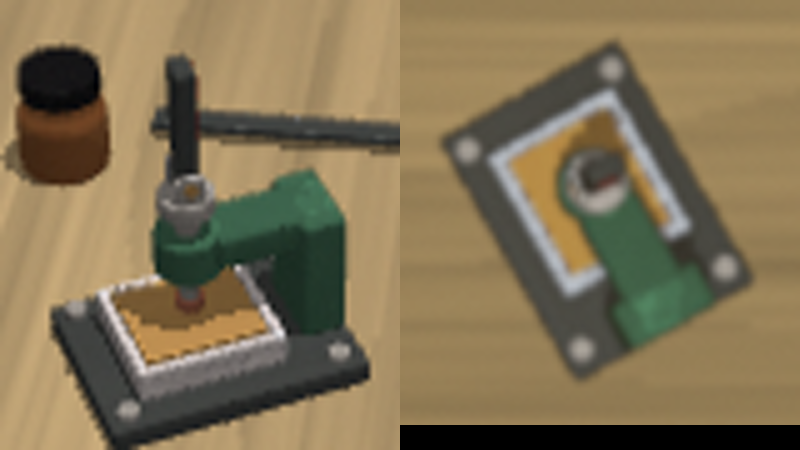

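The crop shows the 70x60 blank in its nest under the bolt, lever upright with its red strip towards image right in the side view (about -x world). Base corners in crop: (615,40), (445,140), (580,380), (750,283). Lever tip: side crop (182,62), top crop (605,165).

```bash
cat > h.py <<'E'
from station import manip
import numpy as np, cv2
from scipy.spatial.transform import Rotation as Ro
def cam(name):
    s=manip.sense(); im=manip.get_image(name)
    if "hand_eye" in im:
        T=np.eye(4); T[:3,:3]=Ro.from_euler('xyz',s['orientation'],degrees=True).as_matrix(); T[:3,3]=s['tool_pos']
        W=T@np.array(im["hand_eye"]); im["R"]=W[:3,:3].T; im["t"]=-W[:3,:3].T@W[:3,3]
    return im
def ray(im,p):
    d=np.array([im["k1"],0,0,0,0.]); R=np.array(im["R"]); t=np.array(im["t"])
    u=cv2.undistortPoints(np.array([[p]],float),np.array(im["mtx"]),d)[0,0]
    return -R.T@t, R.T@np.array([u[0],u[1],1])
def plane(im,p,z):
    o,d=ray(im,p); return o+d*(z-o[2])/d[2]
def proj(im,X):
    rv=cv2.Rodrigues(np.array(im["R"]))[0]
    return cv2.projectPoints(np.array(X,float).reshape(-1,3),rv,np.array(im["t"]),np.array(im["mtx"]),np.array([im["k1"],0,0,0,0.]))[0][:,0]
def meet(i1,p1,i2,p2):
    o1,d1=ray(i1,p1);o2,d2=ray(i2,p2)
    k=np.linalg.lstsq(np.c_[d1,-d2],o2-o1,rcond=None)[0]
    a,b=o1+d1*k[0],o2+d2*k[1]; return (a+b)/2,np.linalg.norm(a-b)
E
python3 - <<'E'
from h import *
S=cam("side");T=cam("top")
c=[plane(T,(275+(x-400)/5-.4,165+y/5-.4),.016) for x,y in((615,40),(445,140),(580,380),(750,283))]
c=np.array(c);print(c.round(4),c.mean(0), [np.linalg.norm(c[i]-c[i-1]) for i in range(4)])
l=(c[0]+c[1]-c[2]-c[3])/2; yaw=np.degrees(np.arctan2(l[1],l[0])); u=l/np.linalg.norm(l)
print(yaw,"bolt",c.mean(0)+.01*u)
print("tip",meet(S,(235+182/5,155+62/5),T,(275+205/5-.4,165+165/5-.4)))
o=manip.sense()['orientation'];print(o)
E
```

```text
[[ 6.675e-01 -9.150e-02  1.600e-02]
 [ 6.137e-01 -5.000e-04  1.600e-02]
 [ 4.856e-01 -7.250e-02  1.600e-02]
 [ 5.373e-01 -1.630e-01  1.600e-02]] [ 0.57602959 -0.08189222  0.016     ] [np.float64(0.14846052633060866), np.float64(0.10568026279846639), np.float64(0.14698542946202126), np.float64(0.10420736423275305)]
29.06562096264873 bolt [ 0.58477023 -0.07703411  0.016     ]
tip (array([ 0.5838875 , -0.07656661,  0.20453855]), np.float64(0.0035594961200587825))
[-1.79965213e+02 -3.62178545e-03  1.45440321e+01]
```

Request:
carry_out(rows=[{"travel": [3.6,-2.7,-1],"turn": [0,0,0]},{"travel": [3.6,-2.7,-1],"turn": [0,0,0]},{"travel": [3.6,-2.7,-1],"turn": [0,0,0]},{"travel": [3.6,-2.7,-1],"turn": [0,0,0]},{"travel": [3.6,-2.7,-1],"turn": [0,0,0]}])

```text
clock: 0.82
tool_pos: [0.298, -0.4279, 0.2649]
orientation: [-180.0, 0.0, 14.5]
force: [0.4, 0.1, -0.2]
finger_gap: 0.0952
gripper_force: 0.0
```

Request:
carry_out(rows=[{"travel": [3.6,-2.7,-1],"turn": [0,0,0]},{"travel": [3.6,-2.7,-1],"turn": [0,0,0]},{"travel": [3.6,-2.7,-1],"turn": [0,0,0]},{"travel": [3.6,-2.7,-1],"turn": [0,0,0]},{"travel": [3.6,-2.7,-1],"turn": [0,0,0]}])

```text
clock: 1.45
tool_pos: [0.4383, -0.2519, 0.315]
orientation: [180.0, 0.0, 14.5]
force: [0.7, -0.7, 0.4]
finger_gap: 0.0951
gripper_force: 0.0
```

Request:
carry_out(rows=[{"travel": [3.6,-2.7,0],"turn": [0,0,0]},{"travel": [3.6,-2.7,0],"turn": [0,0,0]},{"travel": [3.6,-2.7,0],"turn": [0,0,0]},{"travel": [3.6,-2.7,0],"turn": [0,0,0]},{"travel": [3.6,-2.7,0],"turn": [0,0,0]}])

```text
clock: 2.08
tool_pos: [0.5787, -0.0761, 0.3145]
orientation: [180.0, 0.0, 14.5]
force: [0.3, 0.1, 1.0]
finger_gap: 0.0954
gripper_force: 0.0
```

```bash
python3 - <<'E'
from h import *
s=manip.sense();print(s['clock'],s['tool_pos'],s['orientation'],s['joint_pos'])
W=cam("wrist");cv2.imwrite("pics/w1.png",W["color"][:,:,::-1]);print(W["hand_eye"])
print(proj(W,[[.5843,-.0768,.201],[.5843,-.0768,.129]]))
E
```

```text
2.075 [ 0.57869395 -0.07606266  0.31453143] [1.79996263e+02 1.09739320e-02 1.45459815e+01] [-1.39668139e+01  1.99086678e+01  8.71895501e+01 -8.91562286e-03
  7.29096414e+01  6.14898249e+01]
[[ 1.12804621e-04 -9.71275558e-01 -2.37957510e-01  6.57225636e-02]
 [ 9.99999673e-01  3.00223080e-04 -7.51372611e-04 -6.68717775e-04]
 [ 8.01230190e-04 -2.37957348e-01  9.71275274e-01 -1.69280154e-01]
 [ 0.00000000e+00  0.00000000e+00  0.00000000e+00  1.00000000e+00]]
[[283.41287969 204.8433895 ]
 [282.82852289 191.75606934]]
```

View pics/w1.png

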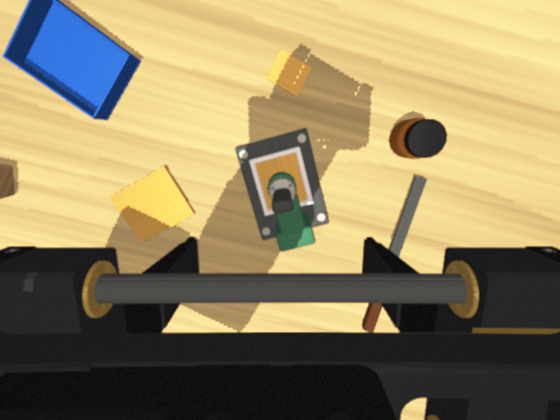

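```bash
python3 - <<'E'
import cv2
a=cv2.imread("pics/w1.png")[165:225,250:320]
cv2.imwrite("pics/w1c.png",cv2.resize(a,None,fx=9,fy=9,interpolation=cv2.INTER_CUBIC))
E
```

```text
(no output)
```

View pics/w1c.png

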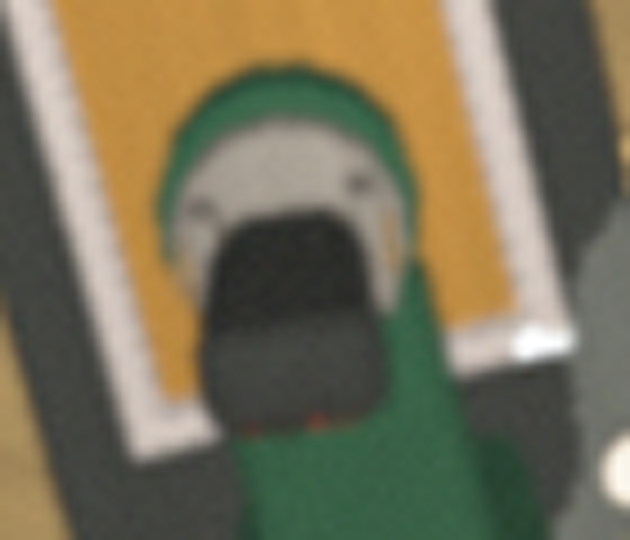

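Wrist close-up: the lever's tip face is centred at (282.6,206), with the red edge at its lower (tool -x) side. The width direction is tilted about 9° up to the right, so the fold direction is at world yaw of about 23.5°. I'll turn to yaw 203.5°, which leaves the full clockwise range.

Request:
carry_out(rows=[{"travel": [0,0,0],"turn": [0,0,-9.5]},{"travel": [0,0,0],"turn": [0,0,-9.5]},{"travel": [0,0,0],"turn": [0,0,-9.5]},{"travel": [0,0,0],"turn": [0,0,-9.5]},{"travel": [0,0,0],"turn": [0,0,-9.5]}])

```text
clock: 2.75
tool_pos: [0.5778, -0.0774, 0.3144]
orientation: [-180.0, 0.0, 62.4]
force: [-0.1, 0.1, -0.7]
finger_gap: 0.095
gripper_force: 0.0
```

Request:
carry_out(rows=[{"travel": [0,0,0],"turn": [0,0,-9.5]},{"travel": [0,0,0],"turn": [0,0,-9.5]},{"travel": [0,0,0],"turn": [0,0,-9.5]},{"travel": [0,0,0],"turn": [0,0,-9.5]},{"travel": [0,0,0],"turn": [0,0,-9.5]}])

```text
clock: 3.38
tool_pos: [0.5779, -0.0774, 0.3145]
orientation: [-180.0, -0.0, 109.9]
force: [-0.4, 0.2, -0.1]
finger_gap: 0.0948
gripper_force: 0.0
```

Request:
carry_out(rows=[{"travel": [0,0,0],"turn": [0,0,-9.5]},{"travel": [0,0,0],"turn": [0,0,-9.5]},{"travel": [0,0,0],"turn": [0,0,-9.5]},{"travel": [0,0,0],"turn": [0,0,-9.5]},{"travel": [0,0,0],"turn": [0,0,-9.5]}])

```text
clock: 4.0
tool_pos: [0.5779, -0.0774, 0.3145]
orientation: [-180.0, -0.0, 157.4]
force: [-0.5, -0.6, -0.3]
finger_gap: 0.0951
gripper_force: 0.0
```

Request:
carry_out(rows=[{"travel": [0,0,0],"turn": [0,0,-9.5]},{"travel": [0,0,0],"turn": [0,0,-9.5]},{"travel": [0,0,0],"turn": [0,0,-9.5]},{"travel": [0,0,0],"turn": [0,0,-9]},{"travel": [0,0,0],"turn": [0,0,-9]}])

```text
clock: 4.62
tool_pos: [0.5778, -0.0774, 0.3145]
orientation: [180.0, -0.0, -156.2]
force: [-1.1, -0.2, -0.1]
finger_gap: 0.0952
gripper_force: 0.0
```

```bash
python3 - <<'E'
from h import *
s=manip.sense();print(s['clock'],s['tool_pos'],s['orientation'],s['joint_pos'])
W=cam("wrist")
p=proj(W,[[.5843,-.0768,.201]])[0];print(p)
x,y=p.astype(int)
a=W["color"][y-35:y+35,x-40:x+40,::-1]; print(x-40,y-35)
cv2.imwrite("pics/w2c.png",cv2.resize(a,None,fx=8,fy=8,interpolation=cv2.INTER_CUBIC))
E
```

```text
4.625 [ 0.57784821 -0.07738094  0.31448918] [ 1.79994227e+02 -1.48234803e-02 -1.56161345e+02] [-1.41153750e+01  1.98530433e+01  8.72807457e+01 -4.77639087e-03
  7.28814500e+01 -1.27952623e+02]
[276.86862751 218.18883221]
236 183
```

View pics/w2c.png

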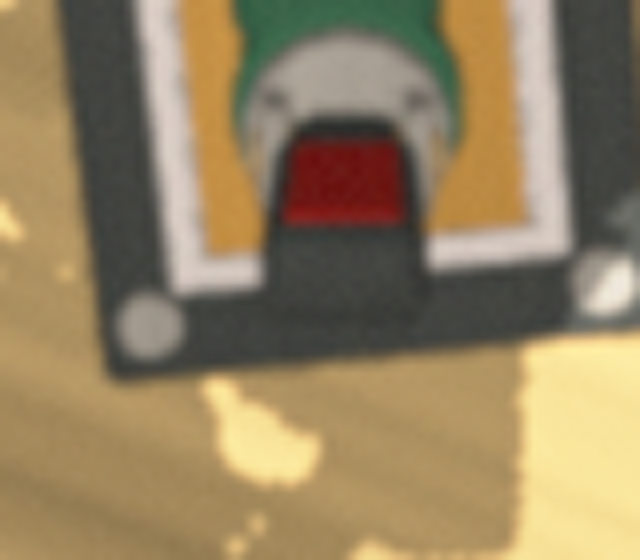

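The red face is towards the tool's +x side and the tool is square to the lever. Tip face centre is at (279,216.6).

```bash
python3 - <<'E'
from h import *
s=manip.sense();W=cam("wrist")
P=plane(W,(279,216.6),.201);print(P)
R=Ro.from_euler('xyz',s['orientation'],degrees=True)
for q in (P,[.5843,-.0768,.201]):print(R.inv().apply(np.array([q[0],q[1],.162])-s['tool_pos'])*100)
# view 1 with nominal earlier pose
he=np.array(W["hand_eye"]);T=np.eye(4);T[:3,:3]=Ro.from_euler('z',14.546,degrees=True).as_matrix()@np.diag([1,-1,-1]);T[:3,3]=[.57869,-.07606,.31453]
M=T@he;W1=dict(W);W1["R"]=M[:3,:3].T;W1["t"]=-M[:3,:3].T@M[:3,3]
print(plane(W1,(282.6,205.9),.201),meet(W,(279,216.6),W1,(282.6,205.9)))
E
```

```text
[ 0.58209633 -0.07558758  0.201     ]
[-4.63534817e-01 -9.02651627e-03  1.52427447e+01]
[-0.61462328 -0.21010725 15.24267633]
[ 0.58491719 -0.07781462  0.201     ] (array([ 0.58355016, -0.07662701,  0.19700361]), np.float64(0.003074754487667347))
```

Request:
carry_out(rows=[{"travel": [-0.55,-0.17,0],"turn": [0,0,0]},{"travel": [0,0,3],"turn": [0,0,0]},{"travel": [0,0,3],"turn": [0,0,0]},{"travel": [0,0,3],"turn": [0,0,0]},{"travel": [0,0,2],"turn": [0,0,0]}], fingers=50)

```text
clock: 5.35
tool_pos: [0.5837, -0.0766, 0.2032]
orientation: [180.0, -0.1, -156.6]
force: [0.4, -0.3, -0.7]
finger_gap: 0.0508
gripper_force: 0.0
```

Request:
carry_out(rows=[{"travel": [0,0,1.2],"turn": [0,0,0]},{"travel": [0,0,1],"turn": [0,0,0]},{"travel": [0,0,1],"turn": [0,0,0]},{"travel": [0,0,1],"turn": [0,0,0]},{"travel": [0,0,0],"turn": [0,0,0]}])

```text
clock: 5.98
tool_pos: [0.5834, -0.0767, 0.162]
orientation: [180.0, -0.0, -156.5]
force: [0.4, -0.5, -0.0]
finger_gap: 0.0472
gripper_force: 0.0
```

Request:
carry_out(rows=[{"travel": [0,0,0],"turn": [0,0,0]},{"travel": [0,0,0],"turn": [0,0,0]},{"travel": [0,0,0],"turn": [0,0,0]},{"travel": [0,0,0],"turn": [0,0,0]},{"travel": [0,0,0],"turn": [0,0,0]}], fingers=0, squeeze=10)

```text
clock: 6.6
tool_pos: [0.5837, -0.0766, 0.1628]
orientation: [-180.0, 0.0, -156.5]
force: [-0.8, 1.5, 2.9]
finger_gap: 0.0197
gripper_force: 10.0
```

```bash
cat > st.py <<'E'
from h import *
s=manip.sense();R=Ro.from_euler('xyz',s['orientation'],degrees=True)
print(s['clock'],s['tool_pos'].round(4),s['orientation'].round(2),'Ftool',R.inv().apply(s['force']).round(2),'M',s['ft_torque'].round(3),s['finger_gap'],s['gripper_force'],'q6',s['joint_pos'][5].round(1))
E
python3 st.py
```

```text
6.6 [ 0.5837 -0.0766  0.1628] [-1.7999e+02  1.0000e-02 -1.5646e+02] Ftool [ 0.11  1.71 -2.92] M [ 0.48   0.08  -0.044] 0.019705159644752515 9.999168813228607 q6 -127.5
```

Request:
carry_out(rows=[{"travel": [0,0,0],"turn": [0,0,0]},{"travel": [0,0,0],"turn": [0,0,0]},{"travel": [0,0,0.02],"turn": [0,0,3]},{"travel": [0,0,0.02],"turn": [0,0,3]},{"travel": [0,0,0.02],"turn": [0,0,3]}], squeeze=45)

```text
clock: 7.22
tool_pos: [0.5837, -0.0767, 0.1622]
orientation: [-180.0, 0.0, -165.5]
force: [-1.1, 2.4, 4.7]
finger_gap: 0.0196
gripper_force: 45.0
```

```bash
python3 st.py
```

```text
7.225 [ 0.5837 -0.0767  0.1622] [-1.7999e+02  1.0000e-02 -1.6555e+02] Ftool [ 0.44  2.61 -4.72] M [0.611 0.06  0.107] 0.019631686671500788 45.00024676322937 q6 -118.4
```

Request:
carry_out(rows=[{"travel": [0,0,0.02],"turn": [0,0,3]},{"travel": [0,0,0.02],"turn": [0,0,3]},{"travel": [0,0,0.02],"turn": [0,0,3]},{"travel": [0,0,0.02],"turn": [0,0,3]},{"travel": [0,0,0.02],"turn": [0,0,3]}])

```text
clock: 7.85
tool_pos: [0.5838, -0.0767, 0.1613]
orientation: [-180.0, 0.0, 179.5]
force: [-1.8, 2.7, 5.6]
finger_gap: 0.0199
gripper_force: 45.0
```

```bash
python3 st.py
```

```text
7.85 [ 0.5838 -0.0767  0.1613] [-1.8000e+02  2.0000e-02  1.7945e+02] Ftool [ 1.85  2.65 -5.64] M [0.589 0.143 0.068] 0.019862992289560403 45.000518560409546 q6 -103.4
```

Request:
carry_out(rows=[{"travel": [0,0,0.02],"turn": [0,0,3]},{"travel": [0,0,0.02],"turn": [0,0,3]},{"travel": [0,0,0.02],"turn": [0,0,3]},{"travel": [0,0,0.02],"turn": [0,0,3]},{"travel": [0,0,0.02],"turn": [0,0,3]}])

```text
clock: 8.48
tool_pos: [0.5838, -0.0767, 0.1604]
orientation: [180.0, 0.0, 164.5]
force: [-1.3, 2.0, 5.8]
finger_gap: 0.02
gripper_force: 45.0
```

```bash
python3 st.py
```

```text
8.475 [ 0.5838 -0.0767  0.1604] [1.8000e+02 2.0000e-02 1.6445e+02] Ftool [ 1.82  1.55 -5.82] M [0.601 0.18  0.107] 0.020013079194277007 45.00059366226196 q6 -88.4
```

Request:
carry_out(rows=[{"travel": [0,0,0.02],"turn": [0,0,2]},{"travel": [0,0,0.01],"turn": [0,0,2]},{"travel": [0,0,0.01],"turn": [0,0,2]},{"travel": [0,0,0.01],"turn": [0,0,2]},{"travel": [0,0,0.01],"turn": [0,0,2]}])

```text
clock: 9.1
tool_pos: [0.5838, -0.0767, 0.1598]
orientation: [180.0, 0.0, 154.5]
force: [-0.7, 1.8, 6.2]
finger_gap: 0.0199
gripper_force: 45.0
```

```bash
python3 st.py
```

```text
9.1 [ 0.5838 -0.0767  0.1598] [1.8000e+02 2.0000e-02 1.5449e+02] Ftool [ 1.41  1.34 -6.18] M [0.498 0.126 0.094] 0.019899703731402367 45.0007027387619 q6 -78.4
```

Request:
carry_out(rows=[{"travel": [0,0,0.02],"turn": [0,0,2]},{"travel": [0,0,0.01],"turn": [0,0,2]},{"travel": [0,0,0.01],"turn": [0,0,2]},{"travel": [0,0,0.01],"turn": [0,0,2]},{"travel": [0,0,0.01],"turn": [0,0,2]}])

```text
clock: 9.72
tool_pos: [0.5838, -0.0767, 0.1592]
orientation: [180.0, 0.0, 144.5]
force: [-1.9, 2.0, 6.3]
finger_gap: 0.0194
gripper_force: 45.0
```

```bash
python3 st.py
```

```text
9.725 [ 0.5838 -0.0767  0.1592] [1.7999e+02 3.0000e-02 1.4448e+02] Ftool [ 2.75  0.55 -6.28] M [0.508 0.207 0.072] 0.019434960604383232 45.000736713409424 q6 -68.4
```

Request:
carry_out(rows=[{"travel": [0,0,0.02],"turn": [0,0,2]},{"travel": [0,0,0.01],"turn": [0,0,2]},{"travel": [0,0,0.01],"turn": [0,0,2]},{"travel": [0,0,0.01],"turn": [0,0,2]},{"travel": [0,0,0.01],"turn": [0,0,2]}])

```text
clock: 10.35
tool_pos: [0.5837, -0.0767, 0.1586]
orientation: [180.0, 0.0, 134.5]
force: [-1.8, 2.4, 6.5]
finger_gap: 0.0197
gripper_force: 45.0
```

```bash
python3 st.py
```

```text
10.35 [ 0.5837 -0.0767  0.1586] [1.7999e+02 2.0000e-02 1.3449e+02] Ftool [ 2.96  0.38 -6.47] M [0.494 0.205 0.039] 0.01973352770834148 45.00075817108154 q6 -58.4
```

Request:
carry_out(rows=[{"travel": [0,0,0.02],"turn": [0,0,2]},{"travel": [0,0,0.01],"turn": [0,0,2]},{"travel": [0,0,0.01],"turn": [0,0,2]},{"travel": [0,0,0.01],"turn": [0,0,2]},{"travel": [0,0,0.01],"turn": [0,0,2]}])

```text
clock: 10.98
tool_pos: [0.5837, -0.0767, 0.158]
orientation: [180.0, 0.0, 124.5]
force: [-1.9, 2.7, 7.2]
finger_gap: 0.0199
gripper_force: 45.0
```

```bash
python3 st.py
```

```text
10.975 [ 0.5837 -0.0767  0.158 ] [1.7999e+02 2.0000e-02 1.2449e+02] Ftool [ 3.32  0.01 -7.17] M [0.461 0.293 0.157] 0.01991694346039359 45.00111937522888 q6 -48.4
```

Request:
carry_out(rows=[{"travel": [0,0,0.01],"turn": [0,0,1]},{"travel": [0,0,0],"turn": [0,0,1]},{"travel": [0,0,0.01],"turn": [0,0,1]},{"travel": [0,0,0],"turn": [0,0,1]},{"travel": [0,0,0.01],"turn": [0,0,1]}])

```text
clock: 11.6
tool_pos: [0.5837, -0.0767, 0.1578]
orientation: [180.0, 0.0, 119.5]
force: [-1.1, 2.5, 7.9]
finger_gap: 0.0199
gripper_force: 45.0
```

```bash
python3 st.py
```

```text
11.6 [ 0.5837 -0.0767  0.1578] [1.7999e+02 2.0000e-02 1.1952e+02] Ftool [ 2.77  0.26 -7.88] M [0.437 0.289 0.135] 0.01985266777587228 45.00148952007294 q6 -43.4
```

Request:
carry_out(rows=[{"travel": [0,0,0.01],"turn": [0,0,1]},{"travel": [0,0,0],"turn": [0,0,1]},{"travel": [0,0,0.01],"turn": [0,0,1]},{"travel": [0,0,0],"turn": [0,0,1]},{"travel": [0,0,0.01],"turn": [0,0,1]}])

```text
clock: 12.22
tool_pos: [0.5837, -0.0767, 0.1575]
orientation: [180.0, 0.0, 114.5]
force: [-1.4, 2.4, 7.3]
finger_gap: 0.0198
gripper_force: 45.0
```

```bash
python3 st.py
```

```text
12.225 [ 0.5837 -0.0767  0.1575] [1.7999e+02 2.0000e-02 1.1453e+02] Ftool [ 2.77 -0.29 -7.35] M [0.47  0.382 0.169] 0.019785785938725407 45.00164330005646 q6 -38.4
```

Request:
carry_out(rows=[{"travel": [0,0,0.01],"turn": [0,0,1]},{"travel": [0,0,0],"turn": [0,0,1]},{"travel": [0,0,0.01],"turn": [0,0,1]},{"travel": [0,0,0],"turn": [0,0,1]},{"travel": [0,0,0.01],"turn": [0,0,1]}])

```text
clock: 12.85
tool_pos: [0.5837, -0.0767, 0.1572]
orientation: [180.0, 0.0, 109.5]
force: [-2.0, 1.7, 8.2]
finger_gap: 0.0195
gripper_force: 45.0
```

```bash
python3 st.py
```

```text
12.85 [ 0.5837 -0.0767  0.1572] [1.7999e+02 2.0000e-02 1.0953e+02] Ftool [ 2.26 -1.28 -8.17] M [0.445 0.419 0.207] 0.01949439583112711 45.00155746936798 q6 -33.4
```

Request:
carry_out(rows=[{"travel": [0,0,0.01],"turn": [0,0,0.6]},{"travel": [0,0,0],"turn": [0,0,0.6]},{"travel": [0,0,0.01],"turn": [0,0,0.6]},{"travel": [0,0,0],"turn": [0,0,0.6]},{"travel": [0,0,0],"turn": [0,0,0.6]}])

```text
clock: 13.48
tool_pos: [0.5837, -0.0767, 0.1571]
orientation: [180.0, 0.0, 106.5]
force: [-2.2, 1.8, 7.4]
finger_gap: 0.0197
gripper_force: 45.0
```

```bash
python3 st.py
```

```text
13.475 [ 0.5837 -0.0767  0.1571] [1.7998e+02 2.0000e-02 1.0655e+02] Ftool [ 2.35 -1.57 -7.43] M [0.472 0.417 0.205] 0.019656228143084747 45.001641511917114 q6 -30.4
```

Excess torque over free turning is about 0.13 N m, fitted over the readings, so it is snug. Now I let go and back out on the red side.

Request:
carry_out(rows=[{"travel": [0,0,0],"turn": [0,0,0]},{"travel": [0,0,0],"turn": [0,0,0]},{"travel": [0,0,0],"turn": [0,0,0]},{"travel": [0,0,0],"turn": [0,0,0]},{"travel": [0,0,0],"turn": [0,0,0]}], fingers=60)

```text
clock: 14.1
tool_pos: [0.5837, -0.0768, 0.1565]
orientation: [-180.0, 0.0, 106.5]
force: [0.0, -0.1, -0.7]
finger_gap: 0.0564
gripper_force: 0.0
```

```bash
python3 st.py
```

```text
14.1 [ 0.5837 -0.0768  0.1565] [-180.      0.    106.54] Ftool [-0.13 -0.04  0.66] M [-0.037 -0.158  0.038] 0.05644037965396632 0.0 q6 -30.5
```

Request:
carry_out(rows=[{"travel": [1,0,0],"turn": [0,0,0]},{"travel": [1,0,0],"turn": [0,0,0]},{"travel": [1,0,-0.7],"turn": [0,0,0]},{"travel": [0.5,0,-0.7],"turn": [0,0,0]},{"travel": [0,0,-0.8],"turn": [0,0,0]}])

```text
clock: 14.72
tool_pos: [0.5738, -0.0428, 0.1793]
orientation: [180.0, 0.0, 106.6]
force: [-0.5, 0.1, -0.5]
finger_gap: 0.0569
gripper_force: 0.0
```

Request:
carry_out(rows=[{"travel": [0,0,0],"turn": [0,0,0]},{"travel": [0,0,0],"turn": [0,0,0]},{"travel": [0,0,0],"turn": [0,0,0]},{"travel": [0,0,0],"turn": [0,0,0]},{"travel": [0,0,0],"turn": [0,0,0]}], fingers=0, squeeze=20)

```text
clock: 15.35
tool_pos: [0.5737, -0.0433, 0.1784]
orientation: [-180.0, -0.0, 106.5]
force: [-0.6, -0.2, 0.8]
finger_gap: 0.0125
gripper_force: 0.0
```

```bash
python3 st.py; python3 - <<'E'
from h import *
S=cam("side");cv2.imwrite("pics/s3.png",cv2.resize(S["color"][120:250,190:360,::-1],None,fx=4,fy=4,interpolation=cv2.INTER_CUBIC))
E
```

```text
15.35 [ 0.5737 -0.0433  0.1784] [-179.99   -0.    106.54] Ftool [-0.01 -0.67 -0.78] M [-0.002 -0.149 -0.003] 0.012506007485929714 0.0 q6 -27.4
```

View pics/s3.png

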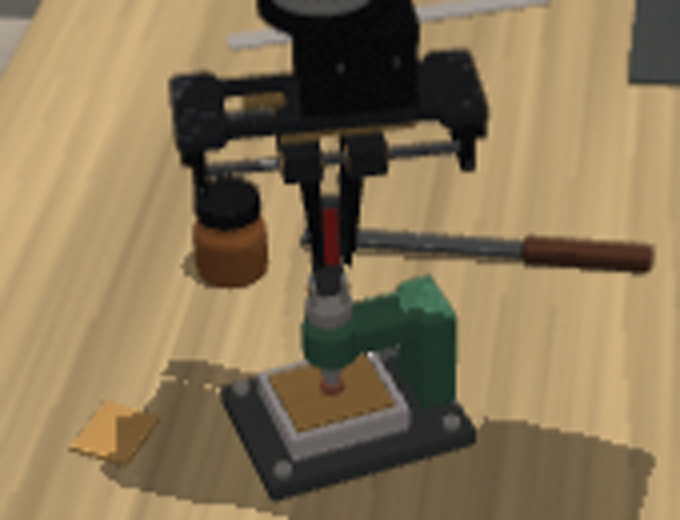

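The foot sits on the blank and the lever is upright. Its red face looks towards the fingers at (330,235), which are behind it. Now fold.

Request:
carry_out(rows=[{"travel": [-0.5,0,0],"turn": [0,0,0]},{"travel": [-0.6,0,0],"turn": [0,0,0]},{"travel": [-0.6,0,0],"turn": [0,0,0]},{"travel": [-0.7,0,0],"turn": [0,0,0]},{"travel": [-0.7,0,0],"turn": [0,0,0]}])

```text
clock: 16.02
tool_pos: [0.5826, -0.0733, 0.1784]
orientation: [-180.0, -0.0, 106.5]
force: [-0.7, 1.4, -1.2]
finger_gap: 0.0005
gripper_force: 0.9
```

```bash
python3 st.py
```

```text
16.025 [ 0.5826 -0.0733  0.1784] [-1.7999e+02 -2.0000e-02  1.0654e+02] Ftool [ 1.51 -0.33  1.18] M [ 0.427 -0.083  0.028] 0.0005386354069644293 0.9423892134509515 q6 -30.2
```

Request:
carry_out(rows=[{"travel": [-0.7,0,0.2],"turn": [0,0,0]},{"travel": [-0.7,0,0.2],"turn": [0,0,0]},{"travel": [-0.6,0,0.35],"turn": [0,0,0]},{"travel": [-0.6,0,0.4],"turn": [0,0,0]},{"travel": [-0.5,0,0.5],"turn": [0,0,0]}])

```text
clock: 16.65
tool_pos: [0.5916, -0.1031, 0.1618]
orientation: [180.0, 0.0, 106.5]
force: [0.2, -0.1, 1.8]
finger_gap: 0.0004
gripper_force: 1.1
```

```bash
python3 st.py
```

```text
16.65 [ 0.5916 -0.1031  0.1618] [1.7998e+02 3.0000e-02 1.0654e+02] Ftool [-0.12  0.17 -1.77] M [ 0.102 -0.218 -0.013] 0.0004261076660683999 1.0615223919739947 q6 -32.7
```

Request:
carry_out(rows=[{"travel": [-0.5,0,0.55],"turn": [0,0,0]},{"travel": [-0.35,0,0.6],"turn": [0,0,0]},{"travel": [-0.35,0,0.65],"turn": [0,0,0]},{"travel": [-0.2,0,0.6],"turn": [0,0,0]},{"travel": [-0.1,0,0.3],"turn": [0,0,0]}])

```text
clock: 17.27
tool_pos: [0.5955, -0.117, 0.1345]
orientation: [-180.0, -0.0, 106.5]
force: [-0.1, 1.5, 1.8]
finger_gap: 0.0005
gripper_force: 0.8
```

```bash
python3 st.py
```

```text
17.275 [ 0.5955 -0.117   0.1345] [-1.7997e+02 -2.0000e-02  1.0654e+02] Ftool [ 1.5   0.31 -1.81] M [ 0.171 -0.173  0.054] 0.00045325783875621323 0.8058225797398677 q6 -33.9
```

Request:
carry_out(rows=[{"travel": [0,0,0.1],"turn": [0,0,0]},{"travel": [0,0,0.1],"turn": [0,0,0]},{"travel": [0,0,0.1],"turn": [0,0,0]},{"travel": [0,0,0],"turn": [0,0,0]},{"travel": [0,0,0],"turn": [0,0,0]}])

```text
clock: 17.9
tool_pos: [0.5958, -0.1171, 0.1322]
orientation: [180.0, 0.0, 106.5]
force: [0.2, -0.7, 3.1]
finger_gap: 0.0003
gripper_force: 1.5
```

Request:
carry_out(rows=[{"travel": [0,0,0.1],"turn": [0,0,0]},{"travel": [0,0,0],"turn": [0,0,0]},{"travel": [0,0,0],"turn": [0,0,0]},{"travel": [0,0,0],"turn": [0,0,0]},{"travel": [0,0,0],"turn": [0,0,0]}])

```text
clock: 18.52
tool_pos: [0.596, -0.1172, 0.1318]
orientation: [179.9, 0.1, 106.5]
force: [-1.8, -1.3, 8.8]
finger_gap: 0.0003
gripper_force: 4.3
```

Request:
carry_out(rows=[{"travel": [0,0,0.1],"turn": [0,0,0]},{"travel": [0,0,0],"turn": [0,0,0]},{"travel": [0,0,0],"turn": [0,0,0]},{"travel": [0,0,0],"turn": [0,0,0]},{"travel": [0,0,0],"turn": [0,0,0]}])

```text
clock: 19.15
tool_pos: [0.5962, -0.1173, 0.1315]
orientation: [179.9, 0.1, 106.5]
force: [-1.1, -0.3, 14.4]
finger_gap: 0.0007
gripper_force: 7.2
```

The force now climbs with almost no movement, so the lever is at the end stop. I retreat and check.

Request:
carry_out(rows=[{"travel": [0,0,-1],"turn": [0,0,0]},{"travel": [0,0,-2],"turn": [0,0,0]},{"travel": [0,0,-3],"turn": [0,0,0]},{"travel": [4,0,-4],"turn": [0,0,0]},{"travel": [5,0,-2],"turn": [0,0,0]}])

```text
clock: 19.77
tool_pos: [0.5699, -0.0303, 0.2517]
orientation: [179.9, 0.0, 106.4]
force: [0.2, 1.8, 0.5]
finger_gap: -0.0001
gripper_force: 0.0
```

Request:
carry_out(rows=[{"travel": [5,0,0],"turn": [0,0,0]},{"travel": [4,0,0],"turn": [0,0,0]},{"travel": [2,0,0],"turn": [0,0,0]},{"travel": [0,0,0],"turn": [0,0,0]},{"travel": [0,0,0],"turn": [0,0,0]}])

```text
clock: 20.4
tool_pos: [0.5391, 0.0739, 0.2499]
orientation: [-180.0, 0.0, 106.5]
force: [0.8, 0.6, -0.5]
finger_gap: 0.0008
gripper_force: 0.0
```

```bash
python3 st.py; python3 - <<'E'
from h import *
S=cam("side")["color"][150:250,220:330,::-1];T=cam("top")["color"][155:255,270:380,::-1]
cv2.imwrite("pics/f.png",cv2.resize(np.hstack([S,T]),None,fx=3.6,fy=3.6,interpolation=cv2.INTER_CUBIC))
E
```

```text
20.4 [0.5391 0.0739 0.2499] [-1.7999e+02  1.0000e-02  1.0651e+02] Ftool [0.3  0.95 0.55] M [-0.018 -0.145  0.   ] 0.0007514240670906378 0.0 q6 -15.6
```

View pics/f.png

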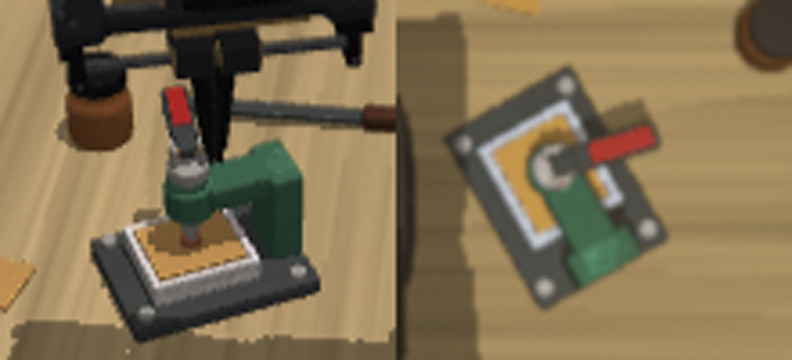

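The lever lies level with its red face up (top crop, bolt (555,165) to tip (655,135)), the foot is on the blank, and the gripper is clear.

```bash
python3 -c "
from station import manip
print(manip.hand_in())"
```

```text
the job is handed in; nothing more can be done
None
```

The job is handed in: the bolt is snug on the blank (about 0.13 N m above its free-turning torque), the lever is folded over to its end stop, and the robot is clear of everything, at about 20 s on the clock.

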